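# Change over the sample drying ovens

### The job

Two identical small drying ovens with bottom-hinged doors stand side by side on the lab bench; one has been left open, the other is shut. First push the open door up until it is fully shut, then pull the other oven's door all the way down and leave it open, ready for the next sample pan. The first oven must stay shut.

Things in the scene. Friction and masses are not known exactly. Their poses are not given: they have to be found in the camera images.
- oven1_door (a joint): Opening angle of the door of the oven found open (starts 0.7 to 1.5): 0 shut, panel upright and flush in the oven's front, at its stop; 1.55 fully down, panel level, at its stop. Steel panel 180 mm wide, 130 tall, 18 thick (all sizes in mm), hinged along its lower edge in the plane of the oven's front, 110 above the bench. Stiff hinge (friction 0.7 N m, panel 0.4 to 0.8 kg), stays where left, no latch.
- oven1_handle (a point): Centre of the handle bar of the door found open: bright metal round bar, 12 mm thick, 100 long, a strut at each end, middle 85 free; 50 out from the panel's outer face and 50 past its upper edge. Axes turn with the door: y along bar and hinge, z along the panel from hinge to upper edge, x through the panel, into the oven when shut, up when down. Hinge line at x +50, z -180 in these axes.
- oven2_door (a joint): The same for the oven found shut (starts at 0). The ovens are alike: fixed grey boxes 220 mm wide, 220 deep, 300 tall with flat roofs, fronts towards the robot within about 13 degrees; which is left and which right varies. Moving a door by its handle takes 1 to 8 N. Positive swings the panel's upper edge towards the robot and down.
- oven2_handle (a point): The same on the door found shut. Either bar is 290 mm above the bench and 50 in front of the oven's flat front when shut (roof 10 above it); fully down it is 60 above the bench and 180 in front of the oven, below and beyond the panel's edge, with 50 free between them seen from above.

How it is judged:
On the way, in this order (a step that is already met when the one before it is completed fails the run):
1. the oven found open is pushed shut (within 0.10 rad) while the other is still shut (value of joint oven1_door below 0.1 rad and value of joint oven2_door below 0.2 rad), for 0.2 s.
2. the other oven's door is pulled fully down (beyond 1.38 rad) (value of joint oven2_door above 1.38 rad), for 0.2 s.
At the end, for the whole second after the job is handed in: The door found open is shut (opening angle below 0.10 rad), the door found shut is fully down (above 1.38 rad of 1.55), and both are at rest (value of joint oven1_door below 0.1 rad and value of joint oven2_door above 1.38 rad and velocity of joint oven1_door between -0.05 and 0.05 rad/s and velocity of joint oven2_door between -0.05 and 0.05 rad/s); the robot touches nothing.
It also fails if it takes over 58 s, if anything falls off the work surface, if the arm or the gripper's body presses on something with over 40 N, if the wrist force passes 120 N, or if a joint passes its speed limit or range.

### The arm

A 6-joint arm with a two-finger parallel gripper is mounted at the origin on the work surface. World frame = base frame: x ahead of the robot, y to its left, z up, the work surface at z = 0. Lengths are in m, angles in rad, forces in N, time in s.
With the tool pointing down it reaches from about 0.35 to 0.975 m from the base axis. Payload 4.9 kg.
Tool frame: the origin (TCP) lies midway between the tips of the shut fingers; the grasp point (between the pads) lies manip.grip_depth behind it (manip.grip_depth is the distance from the TCP to the grasp point, in m); z points along the fingers, x is the direction in which the jaws open and shut, and the axes are right-handed (so a half turn about z gives the same grasp; the last joint's range is limited). The gripper opens to 85 mm and grips with 20 to 120 N. Pads are 22 mm wide; open, the fingers measure 114 mm over their backs; the gripper's body (76 mm by 85 mm) begins 54 mm behind the grasp point. The pads swing forward as they close: fully open they stand 13 mm farther back than shut.
Start: joints at [-1.336, 0.053, 1.613, -0, 1.476, -0.119], TCP at [0.217, -0.586, 0.231] pointing down, gripper open.
Joint ranges: [-3.01, 3.01], [-1.01, 2.22], [0.06, 2.58], [-1.02, 4.17], [0.09, 2.62], [-3.14, 3.14]. Speed limits (rad/s): [2.57, 2.57, 3.14, 3.14, 3.14, 3.14].

### API

Orientations are given as a unit quaternion [w, x, y, z].
In Python, from plant import state, grab_frame, ticket, manip gives the robot as it stands.
- The arm moves only by the tool carry_out, never from a script. Its argument "moves" is a list that holds one entry, the list of rows, each a list of 7 numbers: the turn, a rotation vector about the tool's x, y, z each as a share of 5 degrees, from -1 to 1, then the shift along the tool's x, y, z each as a share of 0.04 m, from -1 to 1, then the gripper command: -1 is shut, 1 is fully open, values between are in proportion. A call has 1 to 8 rows; each row shifts and turns the commanded pose from where the row before left it, along the tool's axes as they then stand; what a row does not reach is not made up. A row lasts 1/12 s, in which the tool goes at most 41.7 mm and 7.16 degrees, less where a joint would pass 70% of its speed; a pose out of reach is approached as far as the arm can. A call with a number of a shift or a turn outside -1 to 1 is refused whole. A call with a gripper value outside its range is refused whole. The fingers move at their own pace and stop on an object; the grip force is fixed at half the most. Time passes only in rows, so rows that do not move let the fingers close. It gives the time, the measured TCP pose, the force and the opening at its end, in the units of the state.
- state(): the state, without advancing time (a new reading comes with each control period).
- grab_frame(name): name is "scene" or "top"; returns a dict with "frame" (480x640x3 uint8, red, green, blue), "z_map" (480x640 float32, m along the optical axis (not along the pixel's ray), 0 where there is no reading), "K" (3x3 intrinsics, pixels), "k1" (the pictures are not rectified: a ray, as slopes to the right and down, at radius r is drawn at 1 + k1 r^2 times it, then the intrinsics apply), "world_from_camera" (4x4, takes a point from camera to world coordinates). Camera axes: x right, y down, z forward; pixel columns grow to the right and rows downward; lengths in m; the calibration is good to about 2 mm. A picture is of the moment at which its call begins.
- ticket.job_done(): hands the job in, once; it reports no verdict.
The state is a dict: "time": time; "joint_pos": joint angles; "joint_vel": joint speeds; "joint_efforts": joint torques, N m; "tool_pos": TCP position; "tool_rot": TCP orientation; "contact_force": force on the tool from outside, world axes, zero at the start; "ft_torque": the same for the moment, N m; "gripper_width": opening from 0.0 (shut) to 1.0 (fully open).
Only numpy, scipy, OpenCV 4.12 (cv2) and the standard library are available. Lean on these libraries where they do the work, as an engineer would, in place of code of your own. Each camera call takes 0.05 s, during which the arm holds its last target.

## Working session

There is one attempt and no reset: what is moved stays moved. The work goes in short steps, Python scripts to look and compute and a tool call to move; the robot and the scene stay as the last step left them, time stands still between calls to the robot, and variables do not carry over. Pictures are saved under pics/ and viewed, and the job is handed in when it is done.

Besides the shell and the picture viewer there is one more tool, called after ">>>" in YAML: its name, and indented under it one key for each argument. carry_out: Moves the arm, as the interface text tells. Shift numbers are shares of 0.04 m and turn numbers shares of 5 degrees, none past 1 either way. Its arguments: {"type":"object","properties":{"moves":{"type":"array"}},"required":["moves"]}

```bash
ls; mkdir -p pics
python3 - <<'E'
from plant import state, grab_frame, ticket, manip
import cv2,numpy as np,pickle
print(state()); print(manip.grip_depth)
for n in ("scene","top"):
    f=grab_frame(n); pickle.dump(f,open(f"{n}0.pkl","wb"))
    cv2.imwrite(f"pics/{n}0.png",f["frame"][:,:,::-1]); print(n,f["K"],f["k1"],f["world_from_camera"])
E
```

```text
pics
{'time': 0.0, 'joint_pos': array([-1.33601850e+00,  5.33192642e-02,  1.61428149e+00,  1.52699255e-05,
        1.47599162e+00, -1.19001770e-01]), 'joint_vel': array([ 1.15558161e-03,  1.92720271e-03,  8.15008421e-04, -3.92211466e-04,
        5.13790699e-05, -2.86552024e-04]), 'joint_efforts': array([ 7.53320983e-04, -3.93677437e+01, -3.70177245e+01, -2.70373914e-05,
        6.78113473e-03,  1.37729538e-05]), 'tool_pos': array([ 0.21638801, -0.58569057,  0.23009379]), 'tool_rot': array([-6.70596465e-04,  8.20500786e-01, -5.71644522e-01, -7.41675562e-04]), 'contact_force': array([-0.24328045,  0.47973345, -0.82143701]), 'ft_torque': array([ 0.01751785, -0.00962894,  0.0045298 ]), 'gripper_width': 1.0010579073155523}
0.0187
scene [[474.25967736   0.         322.80897743]
 [  0.         474.25967736 229.84772272]
 [  0.           0.           1.        ]] -0.03214532739772257 [[-0.95302339 -0.26920017  0.13884411  0.49623397]
 [-0.30273291  0.86161685 -0.40739315  0.28781906]
 [-0.00996012 -0.43028789 -0.90263677  0.9061119 ]
 [ 0.          0.          0.          1.        ]]
top [[488.23840303   0.         321.8835012 ]
 [  0.         488.23840303 246.87139642]
 [  0.           0.           1.        ]] -0.13694559515772498 [[ 0.01416429 -0.99779309  0.06487151  0.53722781]
 [-0.99942869 -0.01611888 -0.0297065  -0.00462925]
 [ 0.0306866  -0.06441368 -0.99745136  1.12815263]
 [ 0.          0.          0.          1.        ]]
```

View pics/scene0.png

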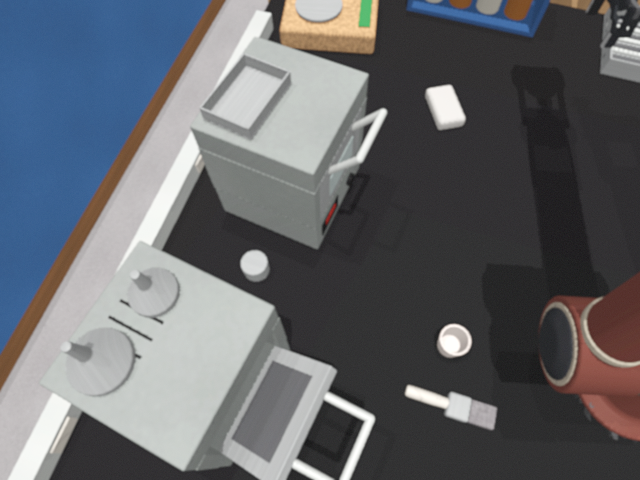

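View pics/top0.png

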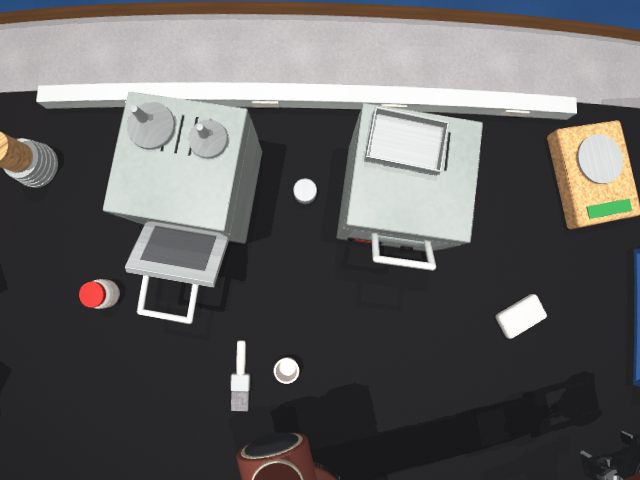

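```bash
cat > h.py <<'E'
import numpy as np,cv2
def rays(f,uv):
    d=np.array([f["k1"],0,0,0,0.])
    # drawn = (1+k1 r^2)*ray : same as cv2 model
    return cv2.undistortPoints(np.array(uv,float).reshape(-1,1,2),f["K"],d).reshape(-1,2)
def cloud(f):
    v,u=np.mgrid[0:480,0:640]
    n=rays(f,np.stack([u.ravel(),v.ravel()],1)); z=f["z_map"].ravel()
    p=np.c_[n*z[:,None],z]; T=f["world_from_camera"]
    w=(p@T[:3,:3].T+T[:3,3]).reshape(480,640,3); w[f["z_map"]==0]=np.nan
    return w
def tri(fs,uvs):
    A=np.zeros((3,3));b=np.zeros(3)
    for f,uv in zip(fs,uvs):
        T=f["world_from_camera"]; r=T[:3,:3]@np.r_[rays(f,[uv])[0],1]; r/=np.linalg.norm(r)
        P=np.eye(3)-np.outer(r,r);A+=P;b+=P@T[:3,3]
    return np.linalg.solve(A,b)
E
python3 - <<'E'
from h import *
import pickle
S=pickle.load(open("scene0.pkl","rb"));T=pickle.load(open("top0.pkl","rb"))
ws,wt=cloud(S),cloud(T)
print("roof L top",wt[190,140],wt[190,220],"roof R",wt[200,380],wt[200,450])
print("roofL scene",ws[300,220],"roofR scene",ws[110,330])
def bar(f,w,box,nm,zlo,zhi):
    u0,v0,u1,v1=box
    sub=f["frame"][v0:v1,u0:u1].astype(int).min(2)>215
    P=w[v0:v1,u0:u1][sub]; P=P[np.isfinite(P).all(1)]; P=P[(P[:,2]>zlo)&(P[:,2]<zhi)]
    print(nm,len(P),np.median(P,0),P.min(0),P.max(0))
    return P
bar(T,wt,(130,312,205,326),"L top",0.03,.4)
bar(T,wt,(365,255,440,272),"R top",0.2,.4)
bar(S,ws,(290,395,390,480),"L scene",0.03,.4)
bar(S,ws,(328,105,390,178),"R scene",0.2,.4)
# panel of left door
for uv in [(150,235),(215,242),(130,268),(210,280),(175,250),(141,312),(166,317),(191,320),(145,285),(195,292)]: print("L",uv,wt[uv[1],uv[0]].round(4))
for uv in [(376,261),(405,264),(432,267),(375,245),(433,250)]: print("R",uv,wt[uv[1],uv[0]].round(4))
print("tri R ends",tri((S,T),((332,169),(376,262))),tri((S,T),((383,113),(433,267))))
print("tri L right end",tri((S,T),((372,418),(192,320))))
# roof front edges
for nm,(v,us) in {"L":(0,range(112,232,12)),"R":(0,range(350,470,12))}.items():
    q=[]
    for u in us:
        col=wt[150:300,u]; ok=np.where((col[:,2]>.285)&(col[:,2]<.315))[0]
        # exclude the handle: contiguous run
        r=[i for i in ok if True]; 
        k=r[0]
        while k+1 in r:k+=1
        q.append(wt[150+k,u])
    q=np.array(q); print(nm,q.round(3).tolist(), np.polyfit(q[:,1],q[:,0],1))
E
```

```text
roof L top [0.68525458 0.28830394 0.29669303] [0.68664004 0.1475905  0.2967273 ] roof R [ 0.67392272 -0.12858584  0.29822529] [ 0.67693183 -0.25224415  0.29820577]
roofL scene [0.68806622 0.15372835 0.30159355] roofR scene [ 0.64348297 -0.19414101  0.29899421]
L top 279 [0.45959445 0.26116869 0.18001192] [0.44857664 0.21710283 0.17519586] [0.46847048 0.32485443 0.18607538]
R top 383 [ 0.56769345 -0.17647371  0.29391112] [ 0.55623014 -0.22562606  0.27317528] [ 0.58144707 -0.11793524  0.29882237]
L scene 1005 [0.46833748 0.26259075 0.18268725] [0.44828276 0.21114125 0.1776993 ] [0.53889448 0.32229476 0.19012053]
R scene 320 [ 0.56830304 -0.16802712  0.29600764] [ 0.55810418 -0.22338962  0.29329762] [ 0.578559   -0.11598701  0.29999232]
L (150, 235) [0.6192 0.3145 0.1511]
L (215, 242) [0.6077 0.1827 0.1425]
L (130, 268) [0.551  0.3368 0.1972]
L (210, 280) [0.5311 0.1803 0.1952]
L (175, 250) [0.5889 0.2581 0.1651]
L (141, 312) [0.4658 0.3187 0.1792]
L (166, 317) [0.4575 0.268  0.1811]
L (191, 320) [0.4528 0.2187 0.1805]
L (145, 285) [0.5187 0.3114 0.181 ]
L (195, 292) [0.5072 0.2122 0.18
[... 151 characters left out ...]
 0.267 ]
R (433, 250) [ 0.6075 -0.2996 -0.0007]
tri R ends [ 0.59161438 -0.12091504  0.25666866] [ 0.56074418 -0.22466774  0.28571624]
tri L right end [0.45000545 0.22172173 0.1590433 ]
L [[0.647, 0.338, 0.294], [0.748, 0.321, 0.295], [0.64, 0.294, 0.296], [0.753, 0.277, 0.297], [0.696, 0.252, 0.299], [0.629, 0.231, 0.288], [0.626, 0.21, 0.29], [0.751, 0.188, 0.314], [0.65, 0.167, 0.298], [0.648, 0.146, 0.299]] [0.1736311  0.63648896]
R [[0.63, -0.078, 0.292], [0.628, -0.099, 0.288], [0.75, -0.117, 0.302], [0.748, -0.139, 0.3], [0.742, -0.159, 0.303], [0.74, -0.181, 0.302], [0.736, -0.201, 0.304], [0.732, -0.223, 0.303], [0.724, -0.245, 0.3], [0.607, -0.266, 0.297]] [-0.08543925  0.68917929]
```

```bash
python3 - <<'E'
import cv2
a=cv2.imread("pics/top0.png")
cv2.imwrite("pics/zl.png",cv2.resize(a[200:340,90:260],None,fx=4,fy=4,interpolation=cv2.INTER_CUBIC))
cv2.imwrite("pics/zr.png",cv2.resize(a[200:300,330:500],None,fx=4,fy=4,interpolation=cv2.INTER_CUBIC))
E
cat > plan.py <<'E'
import numpy as np,sys
from scipy.spatial.transform import Rotation as Ro, Slerp
from plant import state
def quat(q): return Ro.from_quat([q[1],q[2],q[3],q[0]])
def ori(tilt,yaw):
    """tilt deg: 0 = down, 90 = horizontal forward; yaw deg: heading of forward dir"""
    t,y=np.radians([tilt,yaw]); f=np.array([np.cos(y),np.sin(y),0]); u=np.array([0,0,1.])
    x=f*np.cos(t)+u*np.sin(t); z=f*np.sin(t)-u*np.cos(t); yy=np.cross(z,x)
    return Ro.from_matrix(np.c_[x,yy,z])
# ovens: hinge centre, outward unit, heading
YL=-7.4; YR=-5.3
def out(y): y=np.radians(y); return -np.array([np.cos(y),np.sin(y),0])
HL=np.array([.633,.243,.11]); HR=np.array([.614,-.177,.11])
def bar(H,y,th):
    return H+out(y)*(.18*np.sin(th)+.05*np.cos(th))+np.array([0,0,1])*(.18*np.cos(th)-.05*np.sin(th))
def tcp(b,R,back=0): return b+R.as_matrix()[:,2]*(.0187-back)
def rows(targets,g,start=None,dec=2,per=None):
    """targets: list of (p,R,n) ; prints rows"""
    if start is None:
        s=state(); p=np.array(s["tool_pos"]);R=quat(s["tool_rot"])
    else: p,R=start
    o=[];pc,Rc=p.copy(),R
    for (pt,Rt,n) in targets:
        p0,R0=pc.copy(),Rc; sl=Slerp([0,1],Ro.concatenate([R0,Rt]))
        for i in range(1,n+1):
            a=i/n; pg=p0+(pt-p0)*a; Rg=sl(a)
            tu=np.degrees((Rc.inv()*Rg).as_rotvec())/5; sh=Rc.inv().apply(pg-pc)/.04
            if max(abs(tu).max(),abs(sh).max())>1: print("!! over",tu,sh)
            tu,sh=tu.round(dec),sh.round(dec)
            o.append([float(v) for v in [*tu,*sh]]+[g])
            pc=pc+Rc.apply(sh*.04); Rc=Rc*Ro.from_rotvec(np.radians(tu*5))
    for k in range(0,len(o),8): print("[["+",".join(str(r).replace(" ","") for r in o[k:k+8])+"]]")
    return pc,Rc
E
python3 - <<'E'
from plan import *
b=bar(HL,YL,.95); print(b)
R1=ori(0,-25);
RG=ori(45,YL)
print(rows([(np.array([.42,-.25,.27]),ori(0,-40),11),(np.array([.43,.05,.28]),ori(15,-10),9),(tcp(b,RG,.09),RG,10)],1))
E
```

```text
[0.45896276 0.26560349 0.17403218]
[[[-0.0,0.0,-0.54,-0.56,-0.7,-0.09,1],[-0.0,0.0,-0.54,-0.52,-0.72,-0.09,1],[-0.0,0.01,-0.54,-0.49,-0.75,-0.09,1],[-0.0,-0.0,-0.54,-0.45,-0.77,-0.09,1],[-0.0,-0.0,-0.54,-0.41,-0.79,-0.09,1],[-0.0,0.0,-0.54,-0.38,-0.81,-0.09,1],[-0.0,0.0,-0.54,-0.34,-0.82,-0.09,1],[-0.01,0.0,-0.54,-0.3,-0.84,-0.09,1]]]
[[[0.0,0.01,-0.54,-0.26,-0.86,-0.09,1],[0.0,-0.0,-0.55,-0.22,-0.86,-0.09,1],[0.0,-0.0,-0.54,-0.17,-0.88,-0.09,1],[0.09,0.33,-0.66,-0.51,-0.66,-0.03,1],[0.09,0.32,-0.66,-0.48,-0.68,-0.03,1],[0.08,0.33,-0.67,-0.43,-0.71,-0.05,1],[0.09,0.32,-0.66,-0.39,-0.74,-0.05,1],[0.09,0.33,-0.66,-0.35,-0.76,-0.05,1]]]
[[[0.09,0.32,-0.66,-0.3,-0.77,-0.06,1],[0.08,0.33,-0.67,-0.25,-0.8,-0.06,1],[0.09,0.33,-0.66,-0.2,-0.8,-0.06,1],[0.09,0.32,-0.66,-0.16,-0.82,-0.06,1],[0.03,0.6,-0.05,-0.18,-0.54,0.1,1],[0.02,0.6,-0.04,-0.18,-0.54,0.08,1],[0.03,0.6,-0.05,-0.18,-0.53,0.08,1],[0.02,0.6,-0.04,-0.19,-0.54,0.07,1]]]
[[[0.03,0.6,-0.05,-0.19,-0.54,0.06,1],[0.03,0.6,-0.04,-0.19,-0.54,0.06,1],[0.02,0.6,-0.05,-0.18,-0.54,0.04,1],[0.03,0.6,-0.05,-0.19,-0.55,0.04,1],[0.03,0.6,-0.04,-0.19,-0.54,0.03,1],[0.02,0.6,-0.05,-0.19,-0.54,0.02,1]]]
(array([0.40897979, 0.27202459, 0.22421403]), Rotation.from_matrix(array([[ 7.01239469e-01, -1.28714100e-01,  7.01210302e-01],
                            [-9.08511833e-02, -9.91681716e-01, -9.11780443e-02],
                            [ 7.07113336e-01,  2.31857638e-04, -7.07100188e-01]])))
```

View pics/zl.png

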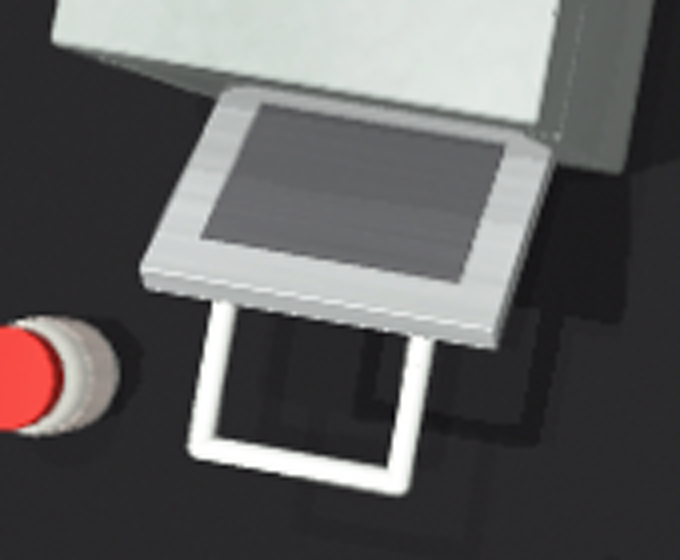

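>>> carry_out:
  moves:
    - [[0,0,-0.54,-0.56,-0.7,-0.09,1],[0,0,-0.54,-0.52,-0.72,-0.09,1],[0,0,-0.54,-0.49,-0.75,-0.09,1],[0,0,-0.54,-0.45,-0.77,-0.09,1],[0,0,-0.54,-0.41,-0.79,-0.09,1],[0,0,-0.54,-0.38,-0.81,-0.09,1],[0,0,-0.54,-0.34,-0.82,-0.09,1],[0,0,-0.54,-0.3,-0.84,-0.09,1]]

```text
time: 0.77
tool_pos: [0.3647, -0.3403, 0.2597]
tool_rot: [-0.0, 0.913, -0.407, -0.0]
contact_force: [1.6, -0.2, 0.2]
gripper_width: 0.999
```

>>> carry_out:
  moves:
    - [[0,0,-0.54,-0.26,-0.86,-0.09,1],[0,0,-0.55,-0.22,-0.86,-0.09,1],[0,0,-0.54,-0.17,-0.88,-0.09,1],[0.09,0.33,-0.66,-0.51,-0.66,-0.03,1],[0.09,0.32,-0.66,-0.48,-0.68,-0.03,1],[0.08,0.33,-0.67,-0.43,-0.71,-0.05,1],[0.09,0.32,-0.66,-0.39,-0.74,-0.05,1],[0.09,0.33,-0.66,-0.35,-0.76,-0.05,1]]

```text
time: 1.43
tool_pos: [0.4253, -0.0821, 0.2759]
tool_rot: [0.006, 0.977, -0.201, 0.074]
contact_force: [0.8, -0.1, -0.2]
gripper_width: 0.999
```

Tracking well.

Run:
```python
from plan import *
b=bar(HL,YL,.95)
RG=ori(45,YL)
c=rows([(np.array([.42,.05,.28]),ori(20,-10),4),(tcp(b,RG,.09),RG,8)],.6)
c=rows([(tcp(b,RG,.0),RG,4)],.6,start=(tcp(b,RG,.09),RG))
```

```text
[[[0.11,0.57,-0.65,-0.35,-0.75,-0.06,0.6],[0.12,0.57,-0.66,-0.3,-0.76,-0.08,0.6],[0.11,0.57,-0.65,-0.26,-0.78,-0.08,0.6],[0.11,0.57,-0.65,-0.21,-0.8,-0.08,0.6],[0.04,0.63,-0.06,-0.2,-0.68,0.11,0.6],[0.03,0.62,-0.05,-0.21,-0.68,0.1,0.6],[0.04,0.63,-0.06,-0.21,-0.67,0.09,0.6],[0.03,0.62,-0.05,-0.21,-0.68,0.09,0.6]]]
[[[0.04,0.63,-0.06,-0.21,-0.68,0.07,0.6],[0.03,0.62,-0.05,-0.21,-0.69,0.06,0.6],[0.04,0.63,-0.06,-0.21,-0.68,0.06,0.6],[0.03,0.62,-0.05,-0.21,-0.68,0.04,0.6]]]
[[[0.0,0.0,0.0,-0.0,0.0,0.56,0.6],[0.0,0.0,0.0,-0.0,0.0,0.57,0.6],[0.0,0.0,0.0,-0.0,0.0,0.56,0.6],[0.0,0.0,0.0,-0.0,0.0,0.56,0.6]]]
```

>>> carry_out:
  moves:
    - [[0.11,0.57,-0.65,-0.35,-0.75,-0.06,0.3],[0.12,0.57,-0.66,-0.3,-0.76,-0.08,0.3],[0.11,0.57,-0.65,-0.26,-0.78,-0.08,0.3],[0.11,0.57,-0.65,-0.21,-0.8,-0.08,0.3],[0.04,0.63,-0.06,-0.2,-0.68,0.11,0.3],[0.03,0.62,-0.05,-0.21,-0.68,0.1,0.3],[0.04,0.63,-0.06,-0.21,-0.67,0.09,0.3],[0.03,0.62,-0.05,-0.21,-0.68,0.09,0.3]]

```text
time: 2.1
tool_pos: [0.4148, 0.1606, 0.2523]
tool_rot: [0.02, 0.957, -0.074, 0.28]
contact_force: [0.8, -0.6, 0.4]
gripper_width: 0.649
```

>>> carry_out:
  moves:
    - [[0.04,0.63,-0.06,-0.21,-0.68,0.07,0.3],[0.03,0.62,-0.05,-0.21,-0.69,0.06,0.3],[0.04,0.63,-0.06,-0.21,-0.68,0.06,0.3],[0.03,0.62,-0.05,-0.21,-0.68,0.04,0.3],[0,0,0,0,0,0,0.3],[0,0,0,0,0,0,0.3]]

```text
time: 2.6
tool_pos: [0.4086, 0.2715, 0.2226]
tool_rot: [0.026, 0.923, -0.058, 0.38]
contact_force: [-0.2, -0.9, 0.4]
gripper_width: 0.653
```

Run:
```python
from plan import *
from plant import grab_frame
import cv2
f=grab_frame("top");cv2.imwrite("pics/t1.png",cv2.resize(f["frame"][180:480,60:360,::-1],None,fx=2,fy=2))
f=grab_frame("scene");cv2.imwrite("pics/s1.png",f["frame"][:,:,::-1])
s=state();b=bar(HL,YL,.95);RG=ori(45,YL)
print(s["tool_pos"],tcp(b,RG,.09),np.degrees((quat(s["tool_rot"]).inv()*RG).as_rotvec()),s["joint_pos"].round(2))
rows([(tcp(b,RG),RG,5)],.3)
```

```text
[0.41028048 0.27020719 0.22516479] [0.40896596 0.27209694 0.22444889] [ 0.14073955  0.09304833 -0.11249935] [ 0.74 -0.58  2.28 -0.7   1.    1.12]
[[[0.01,0.0,-0.0,-0.01,-0.01,0.45,0.3],[0.0,0.01,-0.01,-0.0,-0.01,0.44,0.3],[0.01,0.0,-0.0,-0.01,-0.01,0.45,0.3],[0.0,0.0,-0.01,-0.01,-0.01,0.45,0.3],[0.01,0.01,-0.0,-0.01,-0.01,0.45,0.3]]]
```

View pics/t1.png

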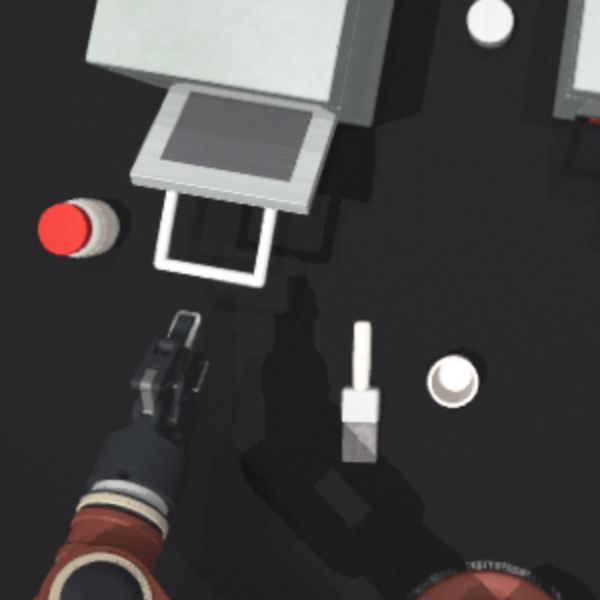

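View pics/s1.png

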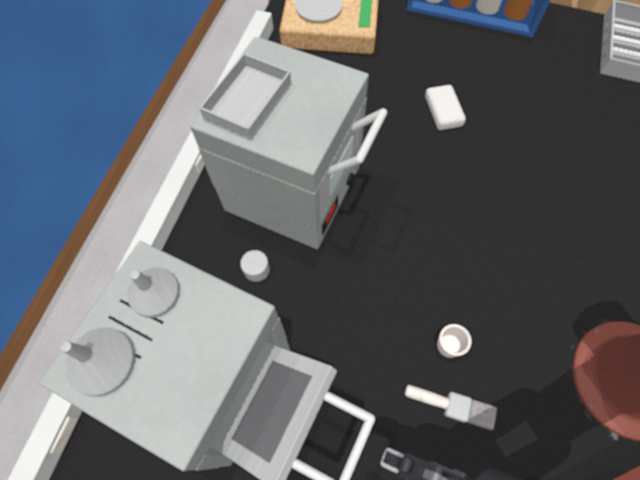

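>>> carry_out:
  moves:
    - [[0,0,0,-0.01,-0.01,0.45,0.3],[0,0,0,-0.01,-0.01,0.45,0.3],[0,0,0,-0.01,-0.01,0.45,0.3],[0,0,0,-0.01,-0.01,0.45,0.3],[0,0,0,-0.01,-0.01,0.45,0.3],[0,0,0,0,0,0,0.3]]

```text
time: 3.2
tool_pos: [0.4732, 0.2614, 0.1582]
tool_rot: [0.027, 0.922, -0.063, 0.38]
contact_force: [0.1, -0.5, -1.0]
gripper_width: 0.65
```

Run:
```python
from plan import *
from plant import grab_frame
import cv2
f=grab_frame("top");cv2.imwrite("pics/t2.png",cv2.resize(f["frame"][200:400,60:260,::-1],None,fx=3,fy=3))
s=state();b=bar(HL,YL,.95);RG=ori(45,YL)
print(s["tool_pos"],tcp(b,RG),s["contact_force"])
```

```text
[0.47290138 0.26197738 0.15939457] [0.47207552 0.26390044 0.16080928] [-0.73154922 -0.79993003  0.08205769]
```

View pics/t2.png

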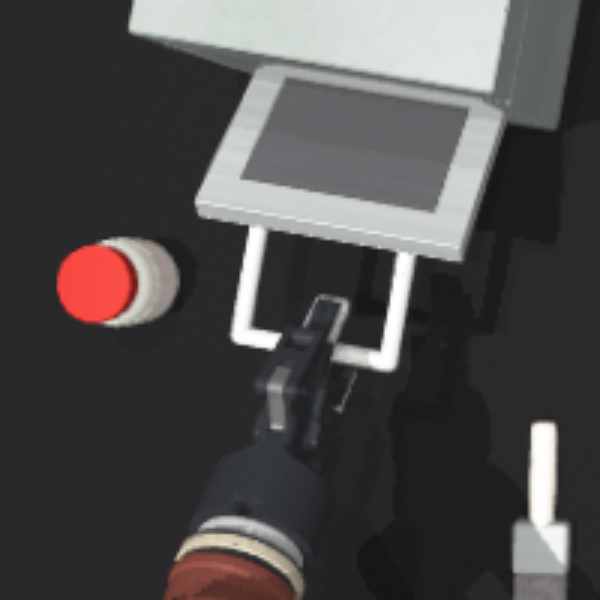

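>>> carry_out:
  moves:
    - [[0,0,0,0,0,0,-1],[0,0,0,0,0,0,-1],[0,0,0,0,0,0,-1],[0,0,0,0,0,0,-1],[0,0,0,0,0,0,-1],[0,0,0,0,0,0,-1],[0,0,0,0,0,0,-1],[0,0,0,0,0,0,-1]]

```text
time: 3.92
tool_pos: [0.4719, 0.2647, 0.1604]
tool_rot: [0.025, 0.922, -0.061, 0.381]
contact_force: [-5.8, -1.5, 4.2]
gripper_width: 0.117
```

Run:
```python
from plan import *
s=state();R=quat(s["tool_rot"]); g=s["tool_pos"]-.0187*R.as_matrix()[:,2]
d=g-HL; print("grasp pt",g,"u,z",d@out(YL),d[2],np.hypot(d@out(YL),d[2]),"force",s["contact_force"])
ph=np.arctan2(d@out(YL),d[2]);th=ph-.271;print("theta",th)
# path th-> 0.02, tilt 45->30
tg=[]
N=16
for i in range(1,N+1):
    t=th+(0.03-th)*i/N; Rt=ori(45-10*i/N,YL); tg.append((tcp(bar(HL,YL,t),Rt),Rt,1))
rows(tg,-1)
```

```text
grasp pt [0.45880184 0.2664741  0.17361857] u,z 0.1757706479219465 0.0636185717202583 0.18692951435936092 force [-5.79948765 -1.51969147  4.23204902]
theta 0.9525236655830541
[[[0.02,-0.11,-0.03,0.24,0.02,-0.1,-1],[-0.0,-0.13,0.0,0.25,0.0,-0.1,-1],[-0.0,-0.12,0.0,0.25,0.0,-0.08,-1],[-0.0,-0.13,0.0,0.26,0.0,-0.08,-1],[-0.0,-0.12,0.0,0.25,0.0,-0.06,-1],[-0.0,-0.13,0.0,0.26,0.0,-0.04,-1],[-0.0,-0.12,0.0,0.27,0.0,-0.04,-1],[-0.0,-0.13,0.0,0.26,0.0,-0.02,-1]]]
[[[-0.0,-0.12,0.0,0.26,0.0,-0.01,-1],[-0.0,-0.13,0.0,0.27,0.0,0.0,-1],[-0.0,-0.12,0.0,0.26,0.0,0.02,-1],[-0.0,-0.13,0.0,0.26,0.0,0.03,-1],[-0.0,-0.12,0.0,0.26,0.0,0.04,-1],[-0.0,-0.13,0.0,0.26,0.0,0.05,-1],[-0.0,-0.12,0.0,0.26,0.0,0.07,-1],[-0.0,-0.13,0.0,0.25,0.0,0.08,-1]]]
```

Run:
```python
from plan import *
th=.9525
tg=[]
N=16
Rt=ori(45,YL)
for i in range(1,N+1):
    t=th+(0.03-th)*i/N; tg.append((tcp(bar(HL,YL,t),Rt),Rt,1))
rows(tg,-1)
```

```text
[[[0.02,0.01,-0.03,0.25,0.02,-0.1,-1],[-0.0,0.0,0.0,0.25,0.0,-0.1,-1],[-0.0,0.0,0.0,0.26,0.0,-0.08,-1],[-0.0,0.0,0.0,0.26,0.0,-0.06,-1],[-0.0,0.0,0.0,0.27,0.0,-0.05,-1],[-0.0,0.0,0.0,0.26,0.0,-0.03,-1],[-0.0,0.0,0.0,0.27,0.0,-0.02,-1],[-0.0,0.0,0.0,0.27,0.0,0.0,-1]]]
[[[-0.0,0.0,0.0,0.27,0.0,0.02,-1],[-0.0,0.0,0.0,0.27,0.0,0.03,-1],[-0.0,0.0,0.0,0.26,0.0,0.04,-1],[-0.0,0.0,0.0,0.27,0.0,0.06,-1],[-0.0,0.0,0.0,0.25,0.0,0.08,-1],[-0.0,0.0,0.0,0.26,0.0,0.09,-1],[-0.0,0.0,0.0,0.25,0.0,0.1,-1],[-0.0,0.0,0.0,0.24,0.0,0.12,-1]]]
```

>>> carry_out:
  moves:
    - [[0,0,0,0.25,0,-0.1,-1],[0,0,0,0.25,0,-0.1,-1],[0,0,0,0.26,0,-0.08,-1],[0,0,0,0.26,0,-0.06,-1],[0,0,0,0.27,0,-0.05,-1],[0,0,0,0.26,0,-0.03,-1],[0,0,0,0.27,0,-0.02,-1],[0,0,0,0.27,0,0,-1]]

```text
time: 4.58
tool_pos: [0.5163, 0.2579, 0.2284]
tool_rot: [0.026, 0.923, -0.061, 0.378]
contact_force: [-10.1, -1.5, 1.5]
gripper_width: 0.116
```

```bash
cat > chk.py <<'E'
from plan import *
def chk(H,Y):
    s=state();R=quat(s["tool_rot"]); g=s["tool_pos"]-.0187*R.as_matrix()[:,2]
    d=g-H; ph=np.arctan2(d@out(Y),d[2]);b=np.cross([0,0,1],out(Y))
    print("g",g.round(4),"u,z",(d@out(Y)).round(4),d[2].round(4),"rad",np.hypot(d@out(Y),d[2]).round(4),"theta",ph-.271,"along",(d@b).round(4),"F",s["contact_force"].round(1),"w",s["gripper_width"],"tilt",np.degrees(np.arccos(-R.as_matrix()[2,2])).round(1))
    return ph-.271
E
python3 - <<'E'
from chk import *
th=chk(HL,YL)
Rt=ori(45,YL)
rows([(tcp(bar(HL,YL,th+(0.03-th)*i/8),Rt),Rt,1) for i in range(1,9)],-1)
E
```

```text
g [0.5033 0.2596 0.2417] u,z 0.1308 0.1317 rad 0.1856 theta 0.5108318187207993 along 0.0002 F [-10.1  -1.5   1.5] w 0.11623671680199983 tilt 44.5
[[[0.05,0.1,-0.02,0.28,-0.01,-0.02,-1],[-0.0,-0.0,0.0,0.28,0.0,0.02,-1],[-0.0,-0.0,0.0,0.28,0.0,0.05,-1],[-0.0,-0.0,0.0,0.28,0.0,0.06,-1],[-0.0,-0.0,0.0,0.27,0.0,0.07,-1],[-0.0,-0.0,0.0,0.26,0.0,0.1,-1],[-0.0,-0.0,0.0,0.26,0.0,0.1,-1],[-0.0,-0.0,0.0,0.25,0.0,0.13,-1]]]
```

>>> carry_out:
  moves:
    - [[0,0,0,0.28,0,0,-1],[0,0,0,0.28,0,0.02,-1],[0,0,0,0.28,0,0.05,-1],[0,0,0,0.28,0,0.06,-1],[0,0,0,0.27,0,0.07,-1],[0,0,0,0.26,0,0.1,-1],[0,0,0,0.26,0,0.1,-1],[0,0,0,0.2,0,0.1,-1]]

```text
time: 5.25
tool_pos: [0.5903, 0.2469, 0.2736]
tool_rot: [0.027, 0.923, -0.062, 0.378]
contact_force: [-5.4, -5.0, -0.8]
gripper_width: 0.121
```

Run:
```python
from chk import *
from plant import grab_frame
import cv2
th=chk(HL,YL)
f=grab_frame("top");cv2.imwrite("pics/t3.png",cv2.resize(f["frame"][180:380,60:260,::-1],None,fx=3,fy=3))
th=chk(HL,YL)
```

```text
g [0.5773 0.2487 0.2869] u,z 0.056 0.1769 rad 0.1856 theta 0.03529763328006985 along 0.0015 F [-5.4 -5.  -0.8] w 0.12114871655612103 tilt 44.5
g [0.5784 0.2485 0.2873] u,z 0.0549 0.1773 rad 0.1856 theta 0.02915801764190018 along 0.0016 F [ 2.8 -4.9 -3. ] w 0.11423233317776092 tilt 44.6
```

View pics/t3.png

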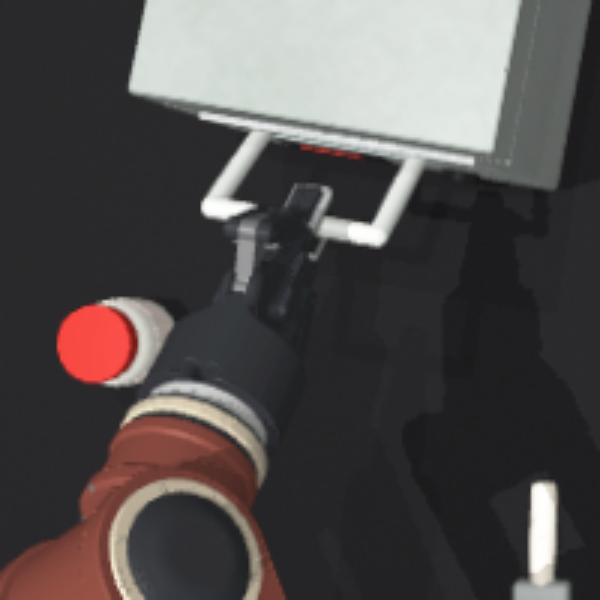

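>>> carry_out:
  moves:
    - [[0,0,0,0.04,0,0.04,-1],[0,0,0,0.04,0,0.04,-1],[0,0,0,0,0,0,-1]]

```text
time: 5.55
tool_pos: [0.5954, 0.2461, 0.2751]
tool_rot: [0.028, 0.923, -0.062, 0.379]
contact_force: [-1.0, -7.6, 0.4]
gripper_width: 0.117
```

Run:
```python
from chk import *
chk(HL,YL)
```

```text
g [0.5823 0.248  0.2884] u,z 0.0509 0.1784 rad 0.1855 theta 0.0068671507349358785 along 0.0016 F [-1.  -7.6  0.4] w 0.11698339545056059 tilt 44.7
```

>>> carry_out:
  moves:
    - [[0,0,0,0.05,0,0.05,-1],[0,0,0,0,0,0,-1],[0,0,0,0,0,0,-1]]

```text
time: 5.8
tool_pos: [0.5972, 0.2459, 0.2756]
tool_rot: [0.028, 0.923, -0.062, 0.379]
contact_force: [-14.3, -8.0, 5.0]
gripper_width: 0.116
```

>>> carry_out:
  moves:
    - [[0,0,0,0,0,0,-0.3],[0,0,0,0,0,0,-0.3],[0,0,0,0,0,0,-0.3],[0,0,0,0,0,0,-0.3],[0,0,0,0,0,-0.3,-0.3],[0,0,0,0,0,-0.5,-0.3],[0,0,0,0,0,-0.7,-0.3],[0,0,0,0,0,-0.9,-0.3]]

```text
time: 6.47
tool_pos: [0.5305, 0.2559, 0.3436]
tool_rot: [0.026, 0.923, -0.061, 0.38]
contact_force: [0.5, 1.0, -0.8]
gripper_width: 0.35
```

Run:
```python
from chk import *
from plant import grab_frame
import cv2
f=grab_frame("top");cv2.imwrite("pics/t4.png",cv2.resize(f["frame"][180:380,60:260,::-1],None,fx=3,fy=3))
print(state()["tool_pos"],state()["joint_pos"])
b=bar(HR,YR,0); Rt=ori(45,YR); print(b)
rows([(np.array([.43,.05,.33]),ori(45,-6),8),(tcp(b,Rt,.1),Rt,8)],-0.1)
rows([(tcp(b,Rt),Rt,5)],-0.1,start=(tcp(b,Rt,.1),Rt))
```

```text
[0.52950274 0.25802499 0.35311341] [ 0.53396715 -0.44362115  1.978018   -0.54147047  1.00474974  0.81828814]
[ 0.56421377 -0.17238147  0.29      ]
[[[0.02,-0.01,-0.03,-0.21,0.69,-0.11,-0.1],[0.02,-0.01,-0.03,-0.2,0.68,-0.11,-0.1],[0.02,-0.0,-0.03,-0.21,0.68,-0.12,-0.1],[0.02,-0.01,-0.04,-0.22,0.69,-0.11,-0.1],[0.02,-0.01,-0.03,-0.21,0.68,-0.12,-0.1],[0.02,-0.01,-0.03,-0.22,0.68,-0.11,-0.1],[0.02,-0.0,-0.03,-0.21,0.68,-0.12,-0.1],[0.02,-0.01,-0.03,-0.22,0.68,-0.12,-0.1]]]
[[[0.01,-0.0,-0.01,0.26,0.65,0.18,-0.1],[0.01,-0.0,-0.02,0.25,0.65,0.18,-0.1],[0.02,-0.0,-0.01,0.26,0.65,0.18,-0.1],[0.01,-0.0,-0.01,0.26,0.65,0.18,-0.1],[0.01,-0.0,-0.01,0.25,0.65,0.18,-0.1],[0.01,-0.0,-0.02,0.25,0.65,0.18,-0.1],[0.02,-0.0,-0.01,0.26,0.66,0.17,-0.1],[0.01,-0.0,-0.01,0.25,0.65,0.18,-0.1]]]
[[[0.0,0.0,0.0,0.0,-0.0,0.5,-0.1],[0.0,0.0,0.0,0.0,-0.0,0.5,-0.1],[0.0,0.0,0.0,-0.0,0.0,0.5,-0.1],[0.0,0.0,0.0,-0.0,0.0,0.5,-0.1],[0.0,0.0,0.0,-0.0,0.0,0.5,-0.1]]]
```

View pics/t4.png

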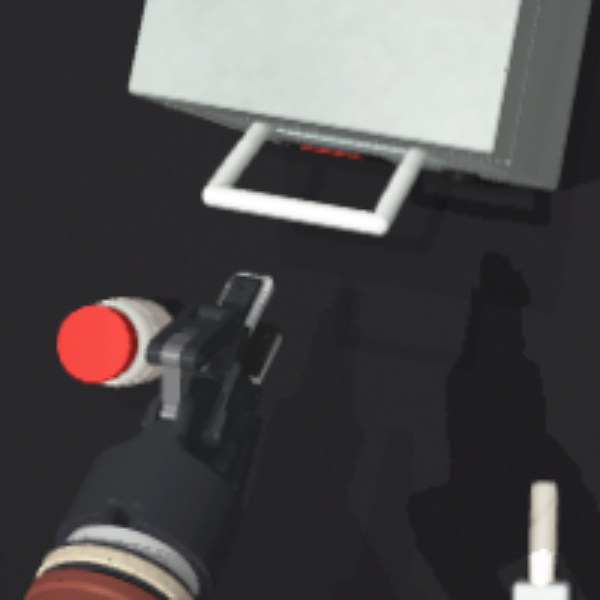

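>>> carry_out:
  moves:
    - [[0.02,0,-0.03,-0.21,0.69,-0.11,-0.1],[0.02,0,-0.03,-0.2,0.68,-0.11,-0.1],[0.02,0,-0.03,-0.21,0.68,-0.12,-0.1],[0.02,0,-0.03,-0.22,0.69,-0.11,-0.1],[0.02,0,-0.03,-0.21,0.68,-0.12,-0.1],[0.02,0,-0.03,-0.22,0.68,-0.11,-0.1],[0.02,0,-0.03,-0.21,0.68,-0.12,-0.1],[0.02,0,-0.03,-0.22,0.68,-0.12,-0.1]]

```text
time: 7.18
tool_pos: [0.4462, 0.0527, 0.3217]
tool_rot: [0.025, 0.925, -0.049, 0.375]
contact_force: [0.1, 0.3, -0.5]
gripper_width: 0.448
```

>>> carry_out:
  moves:
    - [[0.01,0,-0.01,0.26,0.65,0.18,-0.1],[0.01,0,-0.02,0.25,0.65,0.18,-0.1],[0.02,0,-0.01,0.26,0.65,0.18,-0.1],[0.01,0,-0.01,0.26,0.65,0.18,-0.1],[0.01,0,-0.01,0.25,0.65,0.18,-0.1],[0.01,0,-0.02,0.25,0.65,0.18,-0.1],[0.02,0,-0.01,0.26,0.66,0.17,-0.1],[0.01,0,-0.01,0.25,0.65,0.18,-0.1]]

```text
time: 7.85
tool_pos: [0.5231, -0.1657, 0.3439]
tool_rot: [0.023, 0.924, -0.044, 0.378]
contact_force: [-0.4, 0.2, -0.3]
gripper_width: 0.451
```

Run:
```python
from chk import *
from plant import grab_frame
import cv2
from h import *
f=grab_frame("top");cv2.imwrite("pics/t5.png",cv2.resize(f["frame"][180:380,300:500,::-1],None,fx=3,fy=3))
w=cloud(f); 
print("oven1 bar pts:")
for u in range(125,195,4):
    col=w[225:280,u]; m=(f["frame"][225:280,u].min(1)>200)&(col[:,2]>.2)
    if m.any(): print(u,col[m].mean(0).round(4))
f=grab_frame("scene");cv2.imwrite("pics/s5.png",f["frame"][:,:,::-1])
print(state()["tool_pos"],state()["joint_pos"])
b=bar(HR,YR,0); Rt=ori(45,YR)
rows([(tcp(b,Rt),Rt,6)],-0.1)
```

```text
oven1 bar pts:
129 [0.5902 0.3049 0.2933]
133 [0.595  0.2992 0.2897]
137 [0.6002 0.2952 0.2813]
141 [0.6035 0.2901 0.2754]
145 [0.5854 0.2757 0.2946]
149 [0.5856 0.2689 0.2935]
153 [0.584  0.2617 0.2938]
157 [0.5824 0.2547 0.2935]
161 [0.5824 0.2473 0.2944]
165 [0.5809 0.2403 0.2943]
169 [0.5793 0.2334 0.2937]
173 [0.5794 0.2262 0.2945]
177 [0.578  0.2194 0.2935]
181 [0.5771 0.2126 0.2926]
185 [0.576  0.2052 0.2942]
189 [0.5893 0.2021 0.2798]
193 [0.604  0.1999 0.2612]
[ 0.52324708 -0.16742819  0.34311146] [-0.62503679 -0.66954202  2.13256727  0.41751543  1.01359707 -0.62621057]
[[[0.02,0.02,-0.0,-0.03,0.0,0.36,-0.1],[0.03,0.02,-0.0,-0.03,0.0,0.35,-0.1],[0.02,0.02,-0.0,-0.04,0.0,0.36,-0.1],[0.03,0.02,-0.01,-0.03,0.01,0.35,-0.1],[0.02,0.02,0.0,-0.03,-0.0,0.36,-0.1],[0.03,0.02,0.0,-0.04,0.0,0.36,-0.1]]]
```

View pics/t5.png

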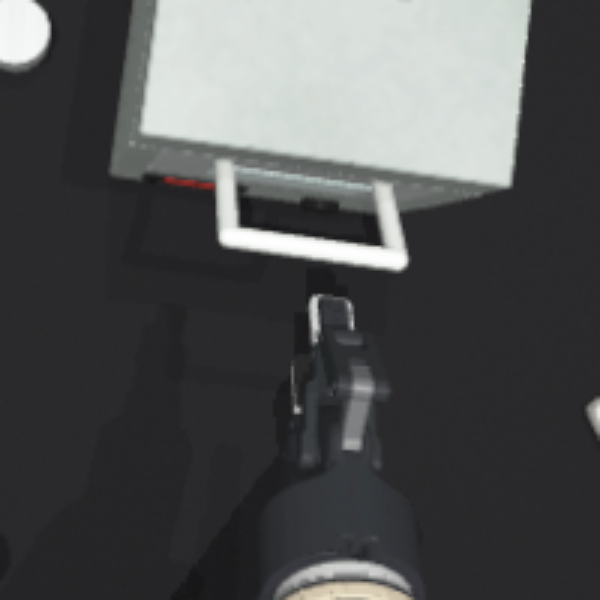

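View pics/s5.png

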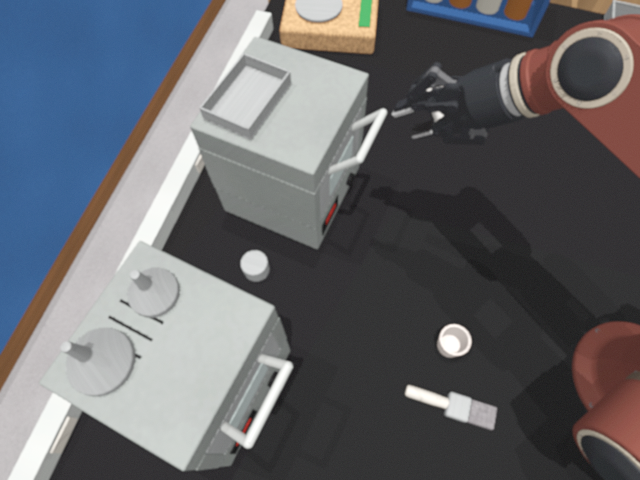

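>>> carry_out:
  moves:
    - [[0.02,0.02,0,-0.03,0,0.36,-0.1],[0.03,0.02,0,-0.03,0,0.35,-0.1],[0.02,0.02,0,-0.04,0,0.36,-0.1],[0.03,0.02,0,-0.03,0.01,0.35,-0.1],[0.02,0.02,0,-0.03,0,0.36,-0.1],[0.03,0.02,0,-0.04,0,0.36,-0.1],[0,0,0,0,0,0,-0.1],[0,0,0,0,0,0,-0.1]]

```text
time: 8.62
tool_pos: [0.5769, -0.1689, 0.2758]
tool_rot: [0.016, 0.923, -0.041, 0.382]
contact_force: [0.8, -0.2, -0.0]
gripper_width: 0.444
```

Run:
```python
from chk import *
from plant import grab_frame
import cv2
chk(HR,YR)
f=grab_frame("top");a=cv2.resize(f["frame"][200:300,350:450,::-1],None,fx=4,fy=4)
f=grab_frame("scene");b=cv2.resize(f["frame"][80:180,310:410,::-1],None,fx=4,fy=4)
cv2.imwrite("pics/c6.png",np.hstack([a,b]))
```

```text
g [ 0.5638 -0.1677  0.289 ] u,z 0.0509 0.179 rad 0.1861 theta 0.005845160937175686 along -0.0046 F [ 0.8 -0.2 -0. ] w 0.4439508407931564 tilt 45.0
```

View pics/c6.png

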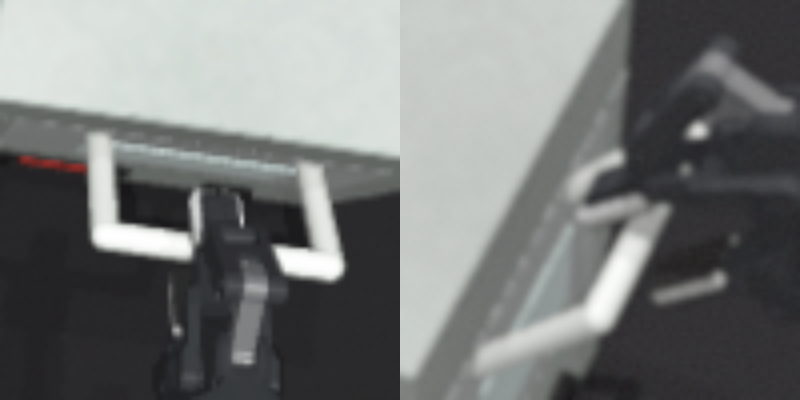

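Both views show one finger beyond the bar and one on the near side, at about the bar's middle. Closing.

>>> carry_out:
  moves:
    - [[0,0,0,0,0,0,-1],[0,0,0,0,0,0,-1],[0,0,0,0,0,0,-1],[0,0,0,0,0,0,-1],[0,0,0,0,0,0,-1],[0,0,0,0,0,0,-1]]

```text
time: 9.22
tool_pos: [0.5779, -0.1704, 0.279]
tool_rot: [0.017, 0.922, -0.041, 0.384]
contact_force: [-3.9, 2.3, 6.0]
gripper_width: 0.115
```

Run:
```python
from chk import *
chk(HR,YR)
s=state();R=quat(s["tool_rot"]);g=s["tool_pos"]-.0187*R.as_matrix()[:,2]
off=g-bar(HR,YR,0); print(off)
off=off*0; b=np.cross([0,0,1],out(YR)); d=(g-HR)@b
tg=[]
N=24
Rt=ori(45,YR)
tg=[(tcp(bar(HR,YR,1.5*i/N)+b*d,Rt),Rt,1) for i in range(1,N+1)]
rows(tg,-1)
```

```text
g [ 0.5647 -0.1692  0.2922] u,z 0.0498 0.1822 rad 0.1889 theta -0.004003108090699481 along -0.0032 F [-3.9  2.3  6. ] w 0.11511464293329306 tilt 45.3
[0.00045977 0.00317873 0.00219661]
[[[-0.03,-0.05,0.02,-0.3,0.0,-0.1,-1],[-0.0,-0.0,-0.0,-0.27,0.0,-0.12,-1],[-0.0,-0.0,-0.0,-0.27,0.0,-0.1,-1],[-0.0,-0.0,-0.0,-0.28,0.0,-0.09,-1],[-0.0,-0.0,-0.0,-0.28,0.0,-0.07,-1],[-0.0,-0.0,-0.0,-0.29,0.0,-0.04,-1],[-0.0,-0.0,-0.0,-0.29,0.0,-0.04,-1],[-0.0,-0.0,-0.0,-0.29,0.0,-0.01,-1]]]
[[[-0.0,-0.0,-0.0,-0.3,0.0,0.01,-1],[-0.0,-0.0,-0.0,-0.29,0.0,0.02,-1],[-0.0,-0.0,-0.0,-0.29,0.0,0.04,-1],[-0.0,-0.0,-0.0,-0.28,0.0,0.06,-1],[-0.0,-0.0,-0.0,-0.28,0.0,0.08,-1],[-0.0,-0.0,-0.0,-0.28,0.0,0.09,-1],[-0.0,-0.0,-0.0,-0.27,0.0,0.11,-1],[-0.0,-0.0,-0.0,-0.26,0.0,0.13,-1]]]
[[[-0.0,-0.0,-0.0,-0.25,0.0,0.14,-1],[-0.0,-0.0,-0.0,-0.25,0.0,0.16,-1],[-0.0,-0.0,-0.0,-0.23,0.0,0.18,-1],[-0.0,-0.0,-0.0,-0.23,0.0,0.19,-1],[-0.0,-0.0,-0.0,-0.21,0.0,0.2,-1],[-0.0,-0.0,-0.0,-0.19,0.0,0.21,-1],[-0.0,-0.0,-0.0,-0.19,0.0,0.23,-1],[-0.0,-0.0,-0.0,-0.16,0.0,0.24,-1]]]
```

>>> carry_out:
  moves:
    - [[0,0,0,-0.27,0,-0.12,-1],[0,0,0,-0.27,0,-0.12,-1],[0,0,0,-0.27,0,-0.1,-1],[0,0,0,-0.28,0,-0.09,-1],[0,0,0,-0.28,0,-0.07,-1],[0,0,0,-0.29,0,-0.04,-1],[0,0,0,-0.29,0,-0.04,-1],[0,0,0,-0.29,0,-0.01,-1]]

```text
time: 9.88
tool_pos: [0.4987, -0.1606, 0.233]
tool_rot: [0.014, 0.922, -0.041, 0.385]
contact_force: [-0.5, 13.8, 9.4]
gripper_width: 0.112
```

Run:
```python
from chk import *
th=chk(HR,YR)
print(state()["joint_pos"].round(2))
Rt=ori(45,YR)
b=np.cross([0,0,1],out(YR))
rows([(tcp(bar(HR,YR,th+(1.5-th)*i/16)-b*.003,Rt),Rt,1) for i in range(1,17)],-1)
```

```text
g [ 0.4854 -0.1596  0.2462] u,z 0.1297 0.1362 rad 0.188 theta 0.48988411355788364 along -0.0055 F [-0.5 13.8  9.4] w 0.11219212461125709 tilt 45.4
[-0.67 -0.71  2.34  0.54  0.89 -0.8 ]
[[[-0.11,-0.07,0.0,-0.3,0.07,0.03,-1],[0.0,-0.0,0.0,-0.29,-0.0,0.02,-1],[0.0,-0.0,0.0,-0.29,-0.0,0.04,-1],[0.0,-0.0,0.0,-0.29,-0.0,0.06,-1],[0.0,-0.0,0.0,-0.29,-0.0,0.07,-1],[0.0,-0.0,0.0,-0.28,-0.0,0.1,-1],[0.0,-0.0,0.0,-0.27,-0.0,0.11,-1],[0.0,-0.0,0.0,-0.27,-0.0,0.12,-1]]]
[[[0.0,-0.0,0.0,-0.25,-0.0,0.15,-1],[0.0,-0.0,0.0,-0.25,-0.0,0.16,-1],[0.0,-0.0,0.0,-0.24,-0.0,0.18,-1],[0.0,-0.0,0.0,-0.22,-0.01,0.19,-1],[0.0,-0.0,0.0,-0.22,0.0,0.2,-1],[0.0,-0.0,0.0,-0.2,0.0,0.22,-1],[0.0,-0.0,0.0,-0.18,0.0,0.23,-1],[0.0,-0.0,0.0,-0.17,0.0,0.24,-1]]]
```

Run:
```python
from chk import *
th=chk(HR,YR)
b=np.cross([0,0,1],out(YR))
rows([(tcp(bar(HR,YR,th+(1.5-th)*i/16)-b*.007,ori(45-i,YR)),ori(45-i,YR),1) for i in range(1,17)],-1)
```

```text
g [ 0.4854 -0.1596  0.2462] u,z 0.1297 0.1362 rad 0.188 theta 0.48988411355788364 along -0.0055 F [-0.5 13.8  9.4] w 0.11219212461125709 tilt 45.4
[[[-0.11,-0.27,0.0,-0.31,-0.03,0.03,-1],[0.0,-0.2,0.0,-0.3,-0.0,0.03,-1],[0.0,-0.2,0.0,-0.3,-0.0,0.05,-1],[0.0,-0.2,0.0,-0.29,-0.0,0.07,-1],[0.0,-0.2,0.0,-0.29,-0.0,0.09,-1],[0.0,-0.2,0.0,-0.28,-0.0,0.12,-1],[0.0,-0.2,0.0,-0.27,-0.0,0.14,-1],[0.0,-0.2,0.0,-0.25,-0.0,0.16,-1]]]
[[[0.0,-0.2,0.0,-0.24,-0.0,0.18,-1],[0.0,-0.2,0.0,-0.23,-0.01,0.19,-1],[0.0,-0.2,0.0,-0.21,0.0,0.22,-1],[0.0,-0.2,0.0,-0.2,0.0,0.23,-1],[0.0,-0.2,0.0,-0.17,0.0,0.24,-1],[0.0,-0.2,0.0,-0.15,0.0,0.26,-1],[0.0,-0.2,0.0,-0.14,0.0,0.26,-1],[0.0,-0.2,0.0,-0.11,0.0,0.28,-1]]]
```

>>> carry_out:
  moves:
    - [[0,-0.2,0,-0.31,-0.03,0.03,-1],[0,-0.2,0,-0.3,0,0.03,-1],[0,-0.2,0,-0.3,0,0.05,-1],[0,-0.2,0,-0.29,0,0.07,-1],[0,-0.2,0,-0.29,0,0.09,-1],[0,-0.2,0,-0.28,0,0.12,-1],[0,-0.2,0,-0.27,0,0.14,-1],[0,-0.2,0,-0.25,0,0.16,-1]]

```text
time: 10.55
tool_pos: [0.448, -0.1551, 0.1483]
tool_rot: [0.011, 0.947, -0.043, 0.318]
contact_force: [11.6, 9.6, 0.9]
gripper_width: 0.112
```

Run:
```python
from chk import *
th=chk(HR,YR)
print(state()["joint_pos"].round(2),state()["tool_pos"])
b=np.cross([0,0,1],out(YR))
rows([(tcp(bar(HR,YR,th+(1.5-th)*i/8)-b*.007,ori(37-i,YR)),ori(37-i,YR),1) for i in range(1,9)],-1)
```

```text
g [ 0.4367 -0.1542  0.1632] u,z 0.1786 0.0532 rad 0.1864 theta 1.0103375650028203 along -0.0063 F [11.6  9.6  0.9] w 0.11212815176138653 tilt 37.2
[-0.71 -0.73  2.45  0.46  0.93 -0.81] [ 0.44798485 -0.15510311  0.14829231]
[[[-0.1,-0.23,-0.0,-0.24,-0.01,0.17,-1],[-0.0,-0.2,-0.0,-0.22,-0.0,0.19,-1],[-0.0,-0.2,-0.0,-0.2,-0.0,0.21,-1],[-0.0,-0.2,-0.0,-0.19,-0.0,0.22,-1],[-0.0,-0.2,-0.0,-0.16,-0.0,0.24,-1],[-0.0,-0.2,-0.0,-0.15,-0.0,0.25,-1],[-0.0,-0.2,-0.0,-0.13,-0.0,0.26,-1],[-0.0,-0.2,-0.0,-0.11,-0.0,0.27,-1]]]
```

Run:
```python
from chk import *
th=chk(HR,YR)
b=np.cross([0,0,1],out(YR))
rows([(tcp(bar(HR,YR,th+(1.5-th)*i/10)-b*.008,ori(37-1.7*i,YR)),ori(37-1.7*i,YR),1) for i in range(1,11)],-1)
```

```text
g [ 0.4367 -0.1542  0.1632] u,z 0.1786 0.0532 rad 0.1864 theta 1.0103375650028203 along -0.0063 F [11.6  9.6  0.9] w 0.11212815176138653 tilt 37.2
[[[-0.1,-0.37,-0.0,-0.2,-0.04,0.13,-1],[-0.0,-0.34,-0.0,-0.19,0.0,0.15,-1],[-0.0,-0.34,-0.0,-0.17,0.0,0.17,-1],[-0.0,-0.34,-0.0,-0.15,0.0,0.18,-1],[-0.0,-0.34,-0.0,-0.14,0.0,0.19,-1],[-0.0,-0.34,-0.0,-0.13,0.0,0.2,-1],[-0.0,-0.34,-0.0,-0.11,0.0,0.2,-1],[-0.0,-0.34,-0.0,-0.1,0.0,0.22,-1]]]
[[[-0.0,-0.34,-0.0,-0.07,0.0,0.22,-1],[-0.0,-0.34,-0.0,-0.06,0.0,0.22,-1]]]
```

>>> carry_out:
  moves:
    - [[0,-0.34,0,-0.2,-0.03,0.13,-1],[0,-0.34,0,-0.19,0,0.15,-1],[0,-0.34,0,-0.17,0,0.17,-1],[0,-0.34,0,-0.15,0,0.18,-1],[0,-0.34,0,-0.14,0,0.19,-1]]

```text
time: 10.97
tool_pos: [0.4387, -0.154, 0.1027]
tool_rot: [0.009, 0.968, -0.044, 0.248]
contact_force: [7.0, 8.0, 4.2]
gripper_width: 0.11
```

Run:
```python
from chk import *
th=chk(HR,YR)
print(state()["joint_pos"].round(2),state()["tool_pos"])
b=np.cross([0,0,1],out(YR))
rows([(tcp(bar(HR,YR,th+(1.5-th)*i/6)-b*.009,ori(28.5-1.4*i,YR)),ori(28.5-1.4*i,YR),1) for i in range(1,7)],-1)
```

```text
g [ 0.4298 -0.1533  0.1191] u,z 0.1856 0.0091 rad 0.1858 theta 1.2509094152219853 along -0.0066 F [7.  8.  4.2] w 0.11037791521630629 tilt 28.7
[-0.66 -0.59  2.41  0.34  0.92 -0.72] [ 0.43873674 -0.15404482  0.10268158]
[[[-0.06,-0.32,0.01,-0.13,-0.06,0.15,-1],[-0.01,-0.28,-0.0,-0.1,0.0,0.18,-1],[0.0,-0.28,-0.0,-0.08,0.0,0.18,-1],[0.0,-0.28,-0.0,-0.08,0.0,0.18,-1],[0.0,-0.28,-0.0,-0.06,0.0,0.19,-1],[0.0,-0.28,-0.0,-0.05,0.0,0.19,-1]]]
```

>>> carry_out:
  moves:
    - [[0,-0.28,0,-0.13,-0.05,0.16,-1],[0,-0.28,0,-0.1,0,0.18,-1],[0,-0.28,0,-0.08,0,0.18,-1],[0,-0.28,0,-0.08,0,0.18,-1],[0,-0.28,0,-0.06,0,0.19,-1],[0,-0.28,0,-0.05,0,0.19,-1],[0,0,0,0,0,0,-1],[0,0,0,0,0,0,-1]]

```text
time: 11.63
tool_pos: [0.4418, -0.1544, 0.0568]
tool_rot: [0.008, 0.983, -0.045, 0.18]
contact_force: [14.1, 0.2, -1.0]
gripper_width: 0.111
```

Run:
```python
from chk import *
th=chk(HR,YR)
print(state()["joint_pos"].round(2),state()["tool_pos"])
```

```text
g [ 0.4352 -0.1538  0.0742] u,z 0.1802 -0.0358 rad 0.1837 theta 1.49571850414964 along -0.0066 F [14.1  0.2 -1. ] w 0.11109643346850057 tilt 20.7
[-0.6  -0.4   2.35  0.22  0.89 -0.62] [ 0.44179597 -0.15442274  0.05675324]
```

>>> carry_out:
  moves:
    - [[0,0,0,-0.02,0,0.12,-1],[0,0,0,0,0,0,-1],[0,0,0,0,0,0,-0.4],[0,0,0,0,0,0,-0.4],[0,0,0,0,0,0,-0.4],[0,0,0,0,0,0,-0.4],[0,0,0,0,0,0,-0.4]]

```text
time: 12.22
tool_pos: [0.438, -0.1528, 0.048]
tool_rot: [0.007, 0.984, -0.044, 0.174]
contact_force: [-0.7, 0.1, 0.9]
gripper_width: 0.296
```

Run:
```python
from chk import *
from plant import grab_frame
import cv2
th=chk(HR,YR)
f=grab_frame("top");a=cv2.resize(f["frame"][220:360,340:480,::-1],None,fx=2.8,fy=2.8)
f=grab_frame("scene");b=cv2.resize(f["frame"][80:220,310:450,::-1],None,fx=2.8,fy=2.8)
cv2.imwrite("pics/c7.png",np.hstack([a,b]))
```

```text
g [ 0.4316 -0.1523  0.0656] u,z 0.1839 -0.0444 rad 0.1892 theta 1.5368692882296 along -0.0078 F [-0.7  0.1  0.9] w 0.2962380282243547 tilt 20.1
```

View pics/c7.png

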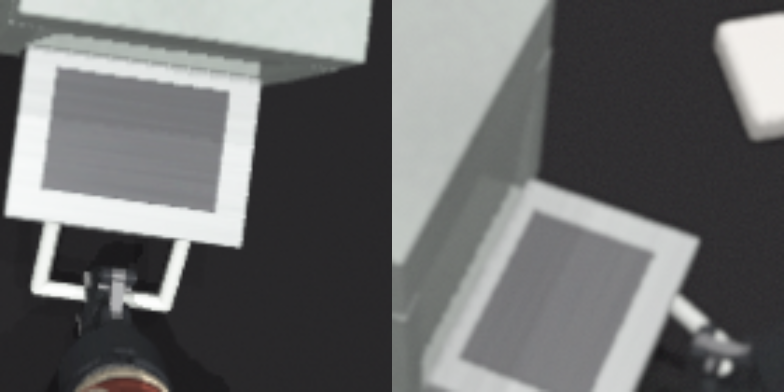

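>>> carry_out:
  moves:
    - [[0,0,0,0,0,-0.2,-0.4],[0,0,0,0,0,-0.3,-0.4],[0,0,0,0,0,-0.4,-0.4],[0,0,0,0,0,-0.5,-0.4],[0,0,0,0,0,-0.7,-0.4],[0,0,0,0,0,-0.8,-0.4],[0,0,0,0,0,-0.8,-0.4],[0,0,0,0,0,-0.6,-0.4]]

```text
time: 12.98
tool_pos: [0.3789, -0.148, 0.2132]
tool_rot: [0.008, 0.983, -0.044, 0.176]
contact_force: [0.9, -0.0, 0.9]
gripper_width: 0.304
```

>>> carry_out:
  moves:
    - [[0,0,0,0,0,0,-0.4],[0,0,0,0,0,0,-0.4],[0,0,0,0,0,0,-0.4]]

```text
time: 13.23
tool_pos: [0.3791, -0.1477, 0.2093]
tool_rot: [0.007, 0.984, -0.044, 0.174]
contact_force: [-0.6, -0.0, 0.0]
gripper_width: 0.3
```

Run:
```python
from plan import *
from plant import grab_frame
import cv2
from h import *
f=grab_frame("top");w=cloud(f);cv2.imwrite("pics/t8.png",f["frame"][:,:,::-1])
s=grab_frame("scene");ws=cloud(s);cv2.imwrite("pics/s8.png",s["frame"][:,:,::-1])
def fit(P,nm):
    P=P.reshape(-1,3);P=P[np.isfinite(P).all(1)&(P[:,2]>.09)&(P[:,2]<.2)]
    c=np.median(P,0);n=np.linalg.svd(P-P.mean(0))[2][2];n*=np.sign(n[2]);print(nm,len(P),c,n,"angle",np.pi/2-np.arccos(n[2]), "theta~", np.arctan2(n[2],n@-out(YR)*-1 if 0 else -(n@out(YR))))
fit(w[250:285,358:415],"top panel2"); fit(ws[165:230,345:390],"scene panel2")
for u in range(140,190,8):
    col=w[225:280,u]; m=(f["frame"][225:280,u].min(1)>200)&(col[:,2]>.2)
    if m.any(): print(u,col[m].mean(0).round(4))
st=state();print(st["tool_pos"],st["contact_force"],abs(st["joint_vel"]).max())
```

```text
top panel2 1987 [ 0.56281184 -0.16699647  0.12969719] [ 0.02018856 -0.00363704  0.99978957] angle 1.5502813346972497 theta~ 1.550356672089134
scene panel2 2910 [ 0.55695591 -0.15131807  0.13161525] [0.03246882 0.00855642 0.99943612] angle 1.5372126894294285 theta~ 1.5392493550634712
140 [0.6025 0.2915 0.2765]
148 [0.5855 0.2705 0.2941]
156 [0.5824 0.2565 0.2934]
164 [0.5809 0.2423 0.2934]
172 [0.5793 0.228  0.2941]
180 [0.5761 0.2138 0.2946]
188 [0.5832 0.2021 0.2866]
[ 0.37896588 -0.14739019  0.20808388] [ 0.33904125  0.61351061 -0.18429662] 0.008408119043914381
```

View pics/t8.png

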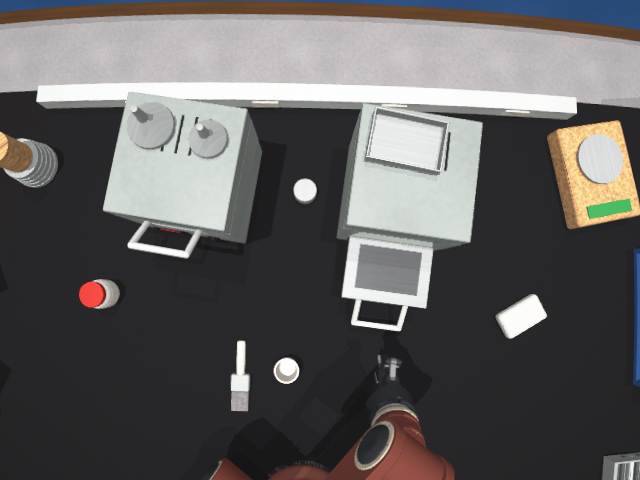

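View pics/s8.png

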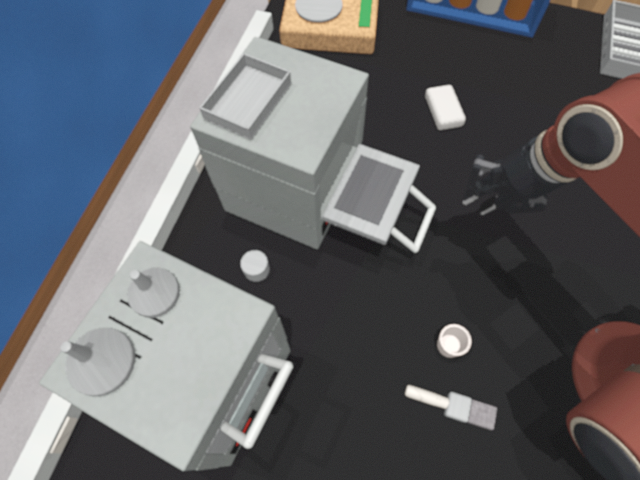

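Oven 1's door is flush: its bar spans pixels (130,245)–(190,253) in the top view. Oven 2's panel is level, at about (388,270), with an angle near 1.54. The gripper is at (390,370), clear of everything, so I'm handing in.

```bash
python3 -c "
from plant import ticket
print(ticket.job_done())"
```

```text
the job is handed in; nothing more can be done
None
```

Both doors are where the task wants them, and I handed the job in at about 13.3 s of the 58 s allowed. The hand-in gave no verdict.

- **What I did:** I gripped the open oven's bar (the left oven) and swung the door from about 0.95 rad to its stop. Then I gripped the right oven's bar, pulled that door down its arc until it was level, let go and backed the arm off.
- **First oven (shut):** while I pushed, the wrist force climbed to about 14 N as the door met its stop. After I let go, the bar's top measured 0.294 m above the bench (0.296 m expected when shut), and it read the same after the second door was opened. From the gripper position the angle was about 0.01 rad or less.
- **Second oven (open):** plane fits to the door panel gave 1.550 rad from the top camera and 1.539 rad from the scene camera. The limit is 1.38 rad.
- **Arm:** the gripper is clear of everything, and the contact force is at noise level (under 1 N). Of the wrist readings I took, the highest was about 17 N.
- **Checks that disagreed:**
  - My early two-view matching of the bar ends came out 1 to 4 cm too low, because I picked the end points poorly. I used the depth readings instead; the two cameras agreed on those within 3 mm.
  - A sideways force of up to 14 N showed up during the pull, so my estimate of the second oven's direction or sideways position was slightly off. I corrected for it as I went.

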